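# Clip a glaze test tile into its jig

### The arm

A 7-joint arm with a two-finger parallel gripper is mounted at the origin on the work surface. World frame = base frame: x ahead of the robot, y to its left, z up, the work surface at z = 0. Lengths are in mm, angles in rad, forces in N, time in s.
With the tool pointing down it reaches from about 400 to 925 mm from the base axis. Payload 5.6 kg.
Tool frame: the origin (TCP) lies at the very end of the fingers, on their centre line; the grasp point (between the pads) lies 19 mm behind it; z points along the fingers, y is the line along which they close (so a half turn about z gives the same grasp; the last joint's range is limited). The gripper opens to 85 mm and grips with 20 to 120 N. Pads are 22 mm wide; open, the fingers measure 114 mm over their backs; the gripper's body (76 mm by 85 mm) begins 54 mm behind the grasp point. The pads swing forward as they close: fully open they stand 13 mm farther back than shut.
Start: joints at [1.063, 0.468, -0.012, 1.603, 0.006, 1.071, -0.056], TCP at [291.321, -581.068, 231.29] pointing down, gripper open.
Joint ranges: [-2.53, 2.53], [-0.31, 2.02], [-1.57, 1.55], [0.28, 2.44], [-1.29, 4.43], [0.15, 1.84], [-2.92, 2.92]. Speed limits (rad/s): [2.57, 2.57, 3.14, 3.14, 3.14, 3.14, 3.14].

### API

Orientations are given as a 3x3 rotation matrix whose columns are the frame's x, y, z axes.
In Python, from workcell import r gives the robot as it stands.
- The arm moves only by the shell command python3 -m handwheel 'ROWS' [FORCE]. ROWS is text: rows parted by semicolons, each of 5 numbers parted by spaces: the shift along the tool's x, y, z in mm, then the turn about the tool's z in rad, then the opening, from 0 (shut) to 1 (fully open). A call has 1 to 20 rows; each row shifts and turns the commanded pose from where the row before left it, along the tool's axes as they then stand; what a row does not reach is not made up. A row lasts 1/8 s, in which the tool goes at most 62.5 mm and 10.7 degrees, less where a joint would pass 70% of its speed; a pose out of reach is approached as far as the arm can. A call with a gripper value outside its range is refused whole. The fingers move at their own pace and stop on an object; FORCE is the grip in N (left out, the last holds). Time passes only in rows, so rows that do not move let the fingers close. It gives the time, the measured TCP pose, the force, the opening and the grip force at its end, in the units of the state.
- r.state(): the state, without advancing time (a new reading comes with each control period).
- r.snapshot(name): name is "side" or "top"; returns a dict with "color" (384x512x3 uint8, red, green, blue), "vertical_fov" (degrees; the focal length in pixels is half the picture's height over the tangent of half this angle, whatever the lens; pixels are square), "cx", "cy" (the principal point, pixels), "pose" (4x4, takes a point from camera to world coordinates). Camera axes: x right, y down, z forward; pixel columns grow to the right and rows downward; lengths in mm; the calibration is good to about 2 mm. A picture is of the moment at which its call begins. There is no depth.
- r.close_job(): hands the job in; it is judged then, once.
The state is a dict: "clock": time; "joint_pos": joint angles; "dq": joint speeds; "joint_efforts": joint torques, N m; "ee_pos": TCP position; "tool_rot": TCP orientation; "force": force on the tool from outside, world axes, zero at the start; "wrist_torque": the same for the moment, N m; "gripper_width": finger opening in mm; "grip_force": force on a finger pad.
Only numpy, scipy, OpenCV 4.12 (cv2) and the standard library are available. Lean on these libraries where they do the work, as an engineer would, in place of code of your own. Each camera call takes 0.05 s, during which the arm holds its last target. There are 200 camera calls.

### The job

Push the square tile that lies in the jig's channel under the spring clip until it is fully home against the end stop: hold the clip's long thumb plate down with one fingertip so that its lip lifts, and keep it held while the other fingertip pushes the tile home. Then let the clip close on the tile and take the hand away. Only press and push: do not pick up or tip the tile, and leave the other things where they are.

Things in the scene. Friction and masses are not known exactly. Their poses are not given: they have to be found in the camera images.
- jig: Tile jig, fixed. Origin: table height, under the channel's centre line; x along the channel to its end stop, y across, z up. Plywood base x -110..90, y -103..112 mm, 12 thick. On it an aluminium channel x -100..72, open at -x: floor 24 mm above the table, 54 wide, between rails 8 mm high (y 27..33, both sides). A spring clip is hinged along its -y side.
- stop (a point): Middle of the foot of the end stop's face, at jig x 60, y 0, z 24 mm (channel floor). The stop is as wide as the channel and 8 mm high. The axes are those of the jig.
- clip (a joint): Turn of the spring clip (rad) about its hinge line, along jig x at y -38, z 27 mm. 0: at rest, lip down. 0.42: thumb plate pressed to its stop (about 4 to 10 N, more near the hinge). It springs back when let go. From 0.22 on the lip clears the tile; closed on the tile it reads about 0.19.
- plate_mid (a point): Middle of the steel thumb plate's top (moves with the clip). Plate 137 mm long (jig x -85..52), 3 thick. Fully pressed it is level, y -42..-84, top 28.5 mm above the table: 4.5 mm over the channel floor, so an equally long second fingertip is then low enough to push the tile. At rest its outer edge slants up to 47 mm. A fingertip may press anywhere and slide along it.
- lip (a point): Middle of the underside of the clip's lip (moves with the clip): a blunt steel foot, 16 mm along jig x (36..52), 4 mm across at y -4, on an arm that reaches over the -y rail. At rest 6 mm above the channel floor, where it blocks the tile; fully pressed 20 mm. The arm's top is 18 mm above the floor at rest, 32 mm pressed.
- tile: The square terracotta test tile to be clipped, 50 x 50 x 12 mm, about 60 g, lying flat in the channel, sides along the rails, short of the lip. Origin: centre of its underside. Fully home: origin at jig x 35 mm, front edge touching the stop.
- spare_tile: Bystander: spare square terracotta tile, 50 x 50 x 12 mm, lying flat on the jig's plywood base beside the channel (its underside 12 mm above the table). Origin: middle of the underside.
- table_tile: Bystander: spare square terracotta tile, 50 x 50 x 12 mm, lying flat on the table on the thumb-plate side of the jig. Origin: middle of the underside.
- jar_a: Bystander: glaze jar, 60 mm across, 75 mm tall, standing on the table. Origin: middle of the underside.
- jar_b: Bystander: glaze jar, 60 mm across, 75 mm tall, standing on the table. Origin: middle of the underside.
- cup: Bystander: open ceramic cup, 72 mm across, 85 mm tall, standing on the table beyond the jig. Origin: middle of the underside.
- brush: Bystander: brush 170 mm long lying on the table beyond the jig. Origin: on its underside.
- stamp: Bystander: turned wooden stamp, 36 mm across, 56 mm tall, standing on the table beside the near end of the jig. Origin: middle of the underside.
Things that resemble listed ones, but are neither listed nor needed, are in the scene too. What is shaped like the tile but turquoise is not meant.

How it is judged:
By the outcome, as a careful person would: the job done as asked, in the order asked, and still so for the second after the job is handed in, with the robot touching nothing.
It also fails if it takes over 45 s, if anything falls off the work surface, if the arm or the gripper's body presses on something with over 40 N, if the wrist force passes 120 N, or if a joint passes its speed limit or range.

## Working session

There is one attempt and no reset: what is moved stays moved. The work goes in short steps, Python scripts to look and compute and a shell command to move; the robot and the scene stay as the last step left them, time stands still between calls to the robot, and variables do not carry over. Pictures are saved under pics/ and viewed, at most 10 in all, crops included, and the job is handed in when it is done.

```bash
mkdir -p pics; ls
python3 - <<'E'
from workcell import r
import cv2,pickle
for n in("top","side"):
    s=r.snapshot(n); cv2.imwrite(f"pics/{n}0.png",cv2.resize(s["color"][:,:,::-1],(800,600),interpolation=cv2.INTER_CUBIC)); pickle.dump(s,open(f"{n}0.pkl","wb"))
    print(n,s["vertical_fov"],s["cx"],s["cy"],s["pose"].round(3).tolist())
s=r.state();print(s["tool_rot"],s["force"],s["gripper_width"],s["clock"])
E
```

```text
pics
top 53.75790856470744 254.9129536979279 193.1740540032972 [[-0.008, -0.996, 0.089, 454.72], [-1.0, 0.008, -0.001, 66.227], [0.001, -0.089, -0.996, 993.627], [0.0, 0.0, 0.0, 1.0]]
side 49.355189779073136 255.9774509801018 184.0377140048546 [[-0.998, -0.04, 0.038, 502.112], [-0.054, 0.608, -0.792, 665.912], [0.008, -0.793, -0.609, 549.918], [0.0, 0.0, 0.0, 1.0]]
[[ 8.93952575e-01  4.48160659e-01 -9.03506506e-04]
 [ 4.48161546e-01 -8.93951375e-01  1.47258114e-03]
 [-1.47737947e-04 -1.72133458e-03 -9.99998508e-01]] [-0.432397   -0.76254629  0.352102  ] 85.52681440785203 0.1
```

View pics/top0.png

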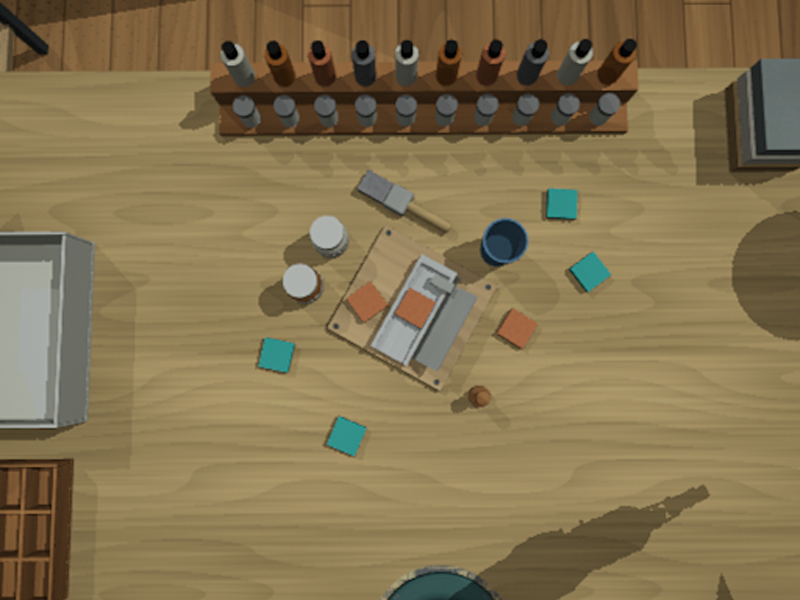

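View pics/side0.png

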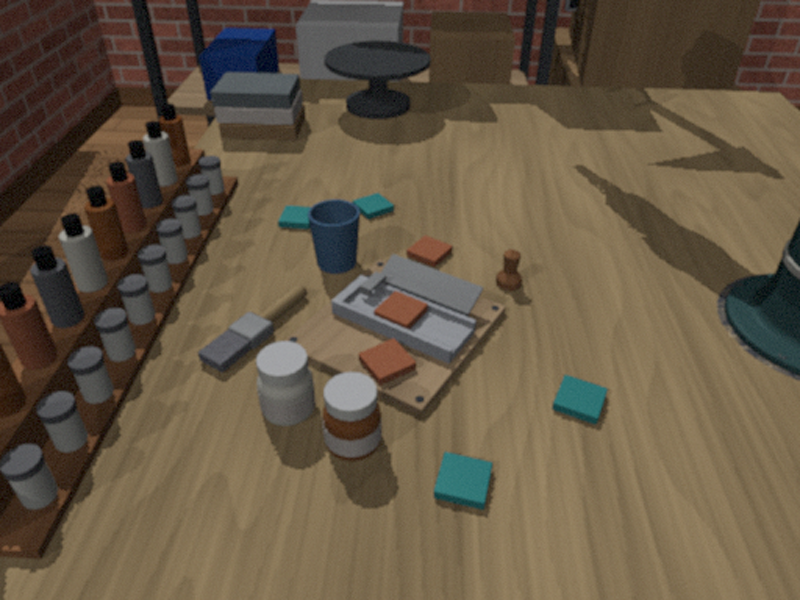

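The top view shows the jig at about (328–497, 227–390) with the channel pointing up-right, the tile near (415,308) and the plate at (446,330). I'll enlarge this for a fit.

Run:
```python
import cv2,pickle
s=pickle.load(open("top0.pkl","rb"));c=s["color"][140:255,200:330,::-1]
cv2.imwrite("pics/crop0.png",cv2.resize(c,None,fx=5,fy=5,interpolation=cv2.INTER_CUBIC))
```

```text
(no output)
```

View pics/crop0.png

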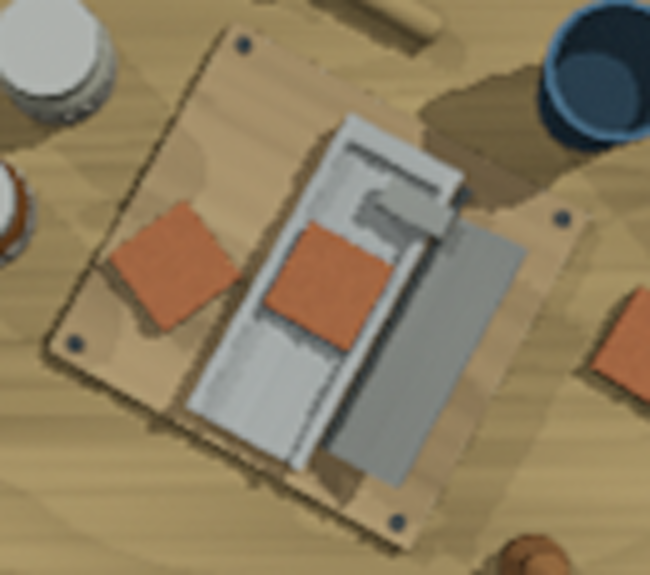

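The crop shows the base corners at (226,25), (590,215), (408,548), (47,345), the channel corners at (350,113), (465,180), (298,468), (188,407), and the tile corners at (315,222), (393,266), (347,350), (264,299). Next I'll fit the jig pose.

```bash
cat > h.py <<'E'
import numpy as np,pickle
from scipy.optimize import least_squares
def proj(s,P):
    T=np.array(s["pose"]);q=(np.asarray(P,float)-T[:3,3])@T[:3,:3]
    f=192/np.tan(np.radians(s["vertical_fov"]/2))
    return q[:,:2]/q[:,2:]*f+[s["cx"],s["cy"]]
def ray(s,uv,z):
    T=np.array(s["pose"]);f=192/np.tan(np.radians(s["vertical_fov"]/2))
    uv=np.asarray(uv,float);d=np.c_[(uv-[s["cx"],s["cy"]])/f,np.ones(len(uv))]@T[:3,:3].T
    return T[:3,3]+d*((z-T[2,3])/d[:,2])[:,None]
def R(a): return np.array([[np.cos(a),-np.sin(a)],[np.sin(a),np.cos(a)]])
def j2w(p,P): P=np.asarray(P,float);return np.c_[P[:,:2]@R(p[2]).T+p[:2],P[:,2]]
def w2j(p,P): P=np.asarray(P,float);return np.c_[(P[:,:2]-p[:2])@R(p[2]),P[:,2]]
E
python3 - <<'E'
from h import *
s=pickle.load(open("top0.pkl","rb"))
cv=lambda a:(np.array(a)+.5)/5-.5+[200,140]
uv=cv([(226,25),(590,215),(408,548),(47,345),(350,113),(465,180),(298,468),(188,407)])
P=[(90,112,12),(90,-103,12),(-110,-103,12),(-110,112,12),(72,33,32),(72,-33,32),(-100,-33,32),(-100,33,32)]
f=lambda p:(proj(s,j2w(p,P))-uv).ravel()
o=least_squares(f,[450,50,-.5]);print(o.x,o.fun.reshape(-1,2).round(1).tolist())
np.save("jig.npy",o.x)
t=w2j(o.x,ray(s,cv([(315,222),(393,266),(347,350),(264,299)]),36));print(t,t.mean(0))
print(w2j(o.x,ray(s,cv([(185,202),(240,275),(165,330),(108,258)]),24)).mean(0))
print(w2j(o.x,ray(s,cv([(526,250),(402,487)]),47)))
S=pickle.load(open("side0.pkl","rb"))
# side view check: near/base corners in 800x600 px
print(proj(S,j2w(o.x,P))*800/512)
for n,u,z in(("cup",(505,242),85),("stamp",(480,396),50),("ttile",(518,329),12),("jar",(329,236),75),("jarb",(301,283),75)):
  w=ray(s,[(np.array(u)*512/800)],z);print(n,w,w2j(o.x,w))
E
```

```text
[ 5.41438826e+02  3.40569979e+01 -5.13285642e-01] [[1.2, -1.4], [0.4, -0.1], [0.1, 1.0], [-0.5, 1.1], [-0.3, -0.0], [-0.7, -1.1], [0.2, 0.4], [-0.6, -0.0]]
[[ 13.86202972  20.76621156  36.        ]
 [ 13.35831285 -24.72934064  36.        ]
 [-35.33710417 -24.82932535  36.        ]
 [-33.05242835  24.42579079  36.        ]] [-10.29229749  -1.09166591  36.        ]
[-39.79828171  73.36898228  24.        ]
[[ 51.59241957 -79.18783198  47.        ]
 [-82.39834508 -81.37220216  47.        ]]
[[279.95747407 343.80816445]
 [378.99737319 258.73376279]
 [506.09328778 306.88812342]
 [421.16685369 411.92572685]
 [330.5068481  301.88429867]
 [360.66828198 275.89959242]
 [475.83696967 321.72968972]
 [449.54691487 352.91642875]]
cup [[ 628.2176685  -101.55642068   85.        ]] [[142.18806079 -75.52563916  85.        ]]
stamp [[388.97721649 -62.69989398  50.        ]] [[ -85.30305923 -159.15346862   50.        ]]
ttile [[ 495.82489853 -133.1201944    12.        ]] [[  42.35511882 -168.03240135   12.        ]]
jar [[641.80387028 173.38553165  75.        ]] [[ 19.01540515 170.6575425   75.        ]]
jarb [[567.65606161 216.93173157  75.        ]] [[-66.96042613 172.18249912  75.        ]]
```

```bash
python3 -m handwheel '27.4 -29.5 0 0 0.6;27.4 -29.5 0 0 0.6;27.4 -29.5 0 0 0.6;27.4 -29.5 0 0 0.6;27.4 -29.5 0 0 0.6;27.4 -29.5 0 0 0.6;27.4 -29.5 0 0 0.6;27.4 -29.5 0 0 0.6;27.4 -29.5 0 0 0.6;27.4 -29.5 0 0 0.6;27.4 -29.5 0 0 0.6;27.4 -29.5 0 0 0.6;27.4 -29.5 0 0 0.6;27.4 -29.5 0 0 0.6;27.4 -29.5 0 0 0.6;27.4 -29.5 0 0 0.6;0 0 0 0 0.6'
```

```text
clock: 2.22
ee_pos: [471.8, 40.6, 231.1]
tool_rot: [[0.891, 0.453, -0.0], [0.453, -0.891, 0.001], [0.001, -0.001, -1.0]]
force: [-0.3, -0.9, -0.2]
gripper_width: 51.4
grip_force: 0.0
```

```bash
cat > st.py <<'E'
from h import *
from workcell import r
p=np.load("jig.npy");s=r.state();T=np.array(s["tool_rot"]);c=np.array(s["ee_pos"])
yaw=np.arctan2(T[1,0],T[0,0])
print("t",s["clock"],"jig",w2j(p,[c])[0].round(1),"turn needed",round(float(yaw-p[2]),3),"w",round(s["gripper_width"],1),"F",np.round(s["force"],1),"q",np.round(s["joint_pos"],2),"zax",T[:,2].round(3))
E
python3 st.py
```

```text
t 2.225 jig [-63.8 -28.5 231.1] turn needed 0.984 w 51.4 F [-0.3 -0.9 -0.2] q [ 0.23  0.2  -0.43  2.    0.1   0.96 -1.35] zax [-0.     0.001 -1.   ]
```

```bash
python3 -m handwheel '0 0 0 0.123 0.6;0 0 0 0.123 0.6;0 0 0 0.123 0.6;0 0 0 0.123 0.6;0 0 0 0.123 0.6;0 0 0 0.123 0.6;0 0 0 0.123 0.6;0 0 0 0.123 0.6;0 0 25 0 0.6;0 0 40 0 0.6;0 0 40 0 0.6;0 0 30 0 0.6;0 0 0 0 0.6;0 0 0 0 0.6' >/dev/null; python3 st.py
python3 - <<'E'
from h import *
from workcell import r
import cv2
S=r.snapshot("side");pickle.dump(S,open("side1.pkl","wb"))
T=r.snapshot("top");pickle.dump(T,open("top1.pkl","wb"))
a=cv2.resize(S["color"][100:270,170:370,::-1],(800,680))[:600];cv2.imwrite("pics/s1.png",a)
st=r.state();c=np.array(st["ee_pos"])
print((proj(S,[c])-[170,100])*4)
E
```

```text
t 3.975 jig [-61.7 -31.4  97.1] turn needed -0.007 w 51.5 F [ 0.5 -0.3 -0.2] q [ 0.08  0.4  -0.27  2.11  0.17  0.65 -2.4 ] zax [ 0.001 -0.    -1.   ]
[[472.89134069 288.1810738 ]]
```

View pics/s1.png

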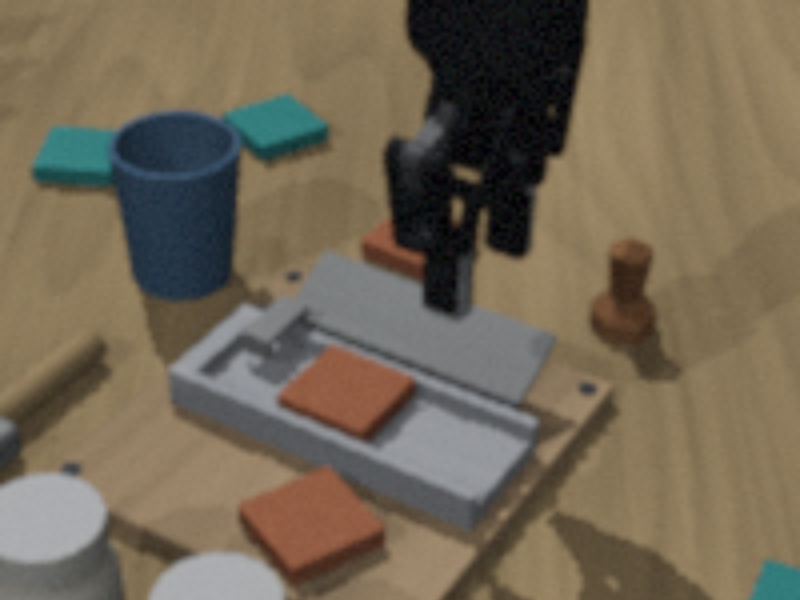

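Near fingertip's lower end is at (447,308), the far one at (510,247), both roughly as calibrated; the tile at (347,390) hasn't moved. Now computing the tip offsets.

Run:
```python
from h import *
p=np.load("jig.npy");S=pickle.load(open("side1.pkl","rb"))
for z in(97,101,105): print(z,w2j(p,ray(S,np.array([(447,308),(510,247)])/4+[170,100],z)).round(1).tolist())
# tile/plate refs in the side view: tile top corners, channel open-end top corners
uv=np.array([(340,348),(413,381),(367,435),(281,396)])/4+[170,100]
print(w2j(p,ray(S,uv,36)).round(1).tolist())
uv=np.array([(470,522),(537,428),(172,380),(247,305)])/4+[170,100]
print(w2j(p,ray(S,uv,32)).round(1).tolist())
```

```text
97 [[-58.6, -11.8, 97.0], [-59.5, -71.0, 97.0]]
101 [[-61.1, -7.1, 101.0], [-62.0, -65.7, 101.0]]
105 [[-63.7, -2.3, 105.0], [-64.6, -60.4, 105.0]]
[[8.1, -26.4, 36.0], [-35.9, -23.8, 36.0], [-38.3, 22.6, 36.0], [11.6, 20.8, 36.0]]
[[-105.5, 43.7, 32.0], [-101.0, -29.8, 32.0], [66.2, 35.9, 32.0], [71.1, -35.0, 32.0]]
```

```bash
python3 -m handwheel '0 1.5 20 -0.007 0.6;0 0 20 0 0.6;0 0 15 0 0.6;0 0 0 0 0.6' >/dev/null; python3 st.py; python3 -m handwheel '0 0 4 0 0.6;0 0 4 0 0.6;0 0 4 0 0.6;0 0 0 0 0.6;0 0 0 0 0.6' >/dev/null; python3 st.py
```

```text
t 4.575 jig [-62.6 -33.1  41. ] turn needed 0.001 w 51.3 F [-0.8  0.1 -0.2] q [ 0.05  0.5  -0.23  2.14  0.22  0.53 -2.43] zax [-0.001 -0.    -1.   ]
t 5.2 jig [-62.  -33.1  29.5] turn needed 0.001 w 51.3 F [ 0.2 -2.5  4.9] q [ 0.04  0.52 -0.22  2.14  0.23  0.5  -2.44] zax [ 0. -0. -1.]
```

```bash
python3 -m handwheel '0 0 3 0 0.6;0 0 2 0 0.6;0 0 0 0 0.6;0 0 0 0 0.6' >/dev/null; python3 st.py; python3 -m handwheel '0 0 2 0 0.6;0 0 0 0 0.6;0 0 0 0 0.6' >/dev/null; python3 st.py
```

```text
t 5.7 jig [-62.  -33.4  24.9] turn needed 0.001 w 51.2 F [-2.5 -4.7 10.2] q [ 0.04  0.53 -0.22  2.14  0.24  0.49 -2.45] zax [ 0.    -0.001 -1.   ]
t 6.075 jig [-61.9 -33.4  24.2] turn needed 0.0 w 51.0 F [-5.2 -3.3 27.4] q [ 0.03  0.53 -0.22  2.14  0.24  0.49 -2.45] zax [ 0.    -0.002 -1.   ]
```

```bash
python3 -m handwheel '0 0 -1 0 0.6;0 0 0 0 0.6;0 0 0 0 0.6' >/dev/null; python3 st.py
python3 - <<'E'
from workcell import r
import cv2
S=r.snapshot("side")
cv2.imwrite("pics/s2.png",cv2.resize(S["color"][120:270,170:370,::-1],(800,600)))
E
```

```text
t 6.45 jig [-62.  -33.4  24.5] turn needed 0.0 w 51.6 F [-3.2 -2.4 18.1] q [ 0.04  0.53 -0.22  2.14  0.24  0.49 -2.45] zax [ 0.    -0.001 -1.   ]
```

View pics/s2.png

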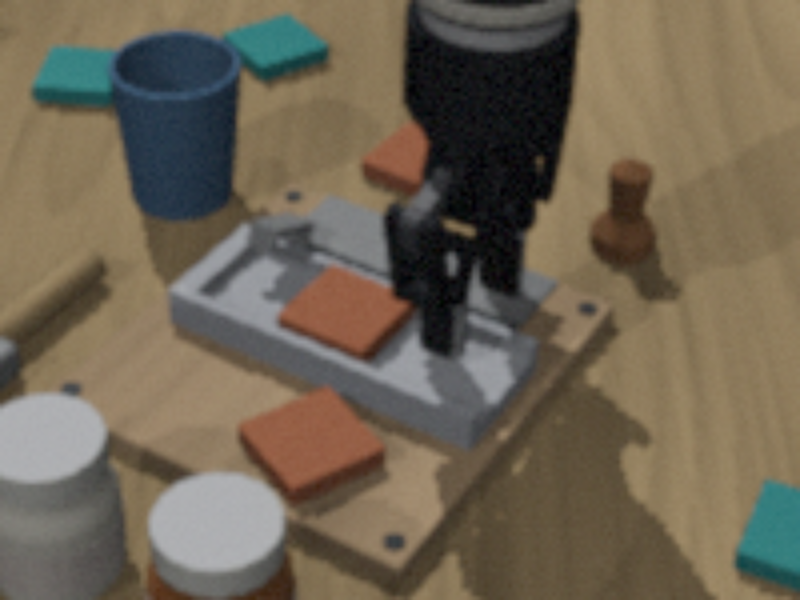

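The plate is pressed level, the lip arm at (283,230) is raised, and the pusher tip at (440,345) stands in the channel behind the tile. Now the push.

```bash
python3 -m handwheel '4 0 0 0 0.6;4 0 0 0 0.6;4 0 0 0 0.6;4 0 0 0 0.6;4 0 0 0 0.6;4 0 0 0 0.6;4 0 0 0 0.6;0 0 0 0 0.6' >/dev/null; python3 st.py;  python3 -m handwheel '4 0 0 0 0.6;4 0 0 0 0.6;4 0 0 0 0.6;4 0 0 0 0.6;4 0 0 0 0.6;2 0 0 0 0.6;0 0 0 0 0.6;0 0 0 0 0.6' >/dev/null; python3 st.py
```

```text
t 7.5 jig [-40.8 -32.1  24.3] turn needed 0.002 w 51.3 F [-16.7   9.3  31.8] q [ 0.07  0.55 -0.23  2.09  0.23  0.53 -2.41] zax [-0.01   0.002 -1.   ]
t 8.5 jig [-20.  -31.5  24.5] turn needed 0.003 w 51.3 F [-18.1  12.   34.5] q [ 0.09  0.58 -0.23  2.05  0.23  0.55 -2.38] zax [-0.012  0.003 -1.   ]
```

```bash
python3 -m handwheel '0 0 -1 0 0.6;0 0 -0.5 0 0.6;0 0 0 0 0.6' >/dev/null; python3 st.py;  python3 -m handwheel '3 0 0 0 0.6;3 0 0 0 0.6;3 0 0 0 0.6;0 0 0 0 0.6;0 0 0 0 0.6' >/dev/null; python3 st.py
python3 - <<'E'
from workcell import r
import cv2
S=r.snapshot("side")
cv2.imwrite("pics/s3.png",cv2.resize(S["color"][120:270,170:370,::-1],(800,600)))
E
```

```text
t 8.875 jig [-15.9 -31.6  25.1] turn needed 0.002 w 51.2 F [-7.8  5.8 12.9] q [ 0.09  0.57 -0.22  2.05  0.23  0.55 -2.38] zax [-0.004  0.002 -1.   ]
t 9.5 jig [ -7.4 -31.8  25. ] turn needed 0.002 w 51.4 F [-8.5  4.5 14. ] q [ 0.1   0.58 -0.23  2.03  0.23  0.56 -2.37] zax [-0.006  0.002 -1.   ]
```

View pics/s3.png

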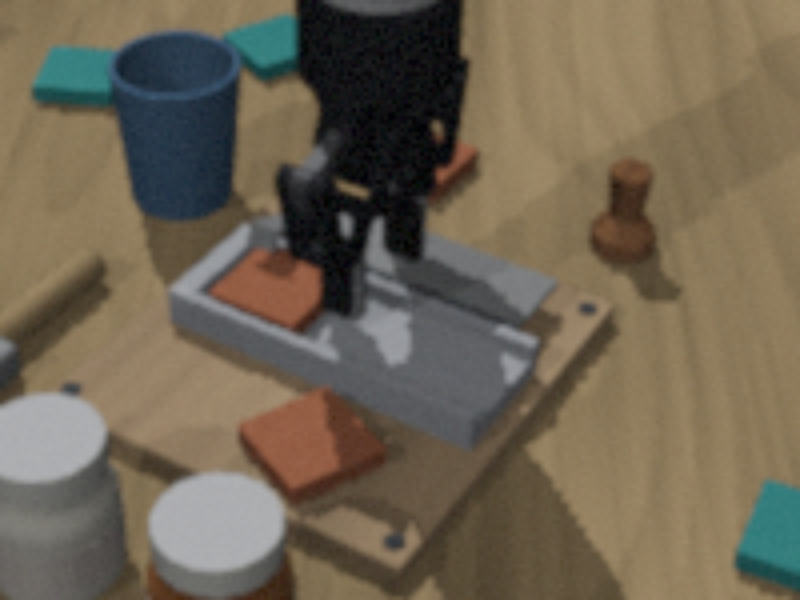

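The tile at (270,287) is under the lip and a few mm short of the stop. I'll keep pushing until contact.

```bash
for i in 1; do python3 -m handwheel '2 0 0 0 0.6;2 0 0 0 0.6;0 0 0 0 0.6;0 0 0 0 0.6' >/dev/null; python3 st.py; done; python3 -m handwheel '2 0 0 0 0.6;0 0 0 0 0.6;0 0 0 0 0.6' >/dev/null; python3 st.py;python3 -m handwheel '2 0 0 0 0.6;0 0 0 0 0.6;0 0 0 0 0.6' >/dev/null; python3 st.py
```

```text
t 10.05 jig [ -4.1 -31.9  25. ] turn needed 0.002 w 51.2 F [-9.7  5.8 16.2] q [ 0.1   0.59 -0.23  2.02  0.23  0.56 -2.36] zax [-0.007  0.002 -1.   ]
t 10.425 jig [ -4.  -31.9  24.9] turn needed 0.002 w 51.4 F [-13.3   8.4  18.7] q [ 0.11  0.59 -0.23  2.02  0.23  0.57 -2.36] zax [-0.01   0.003 -1.   ]
t 10.8 jig [  0.3 -31.8  25. ] turn needed 0.002 w 51.2 F [-9.1  6.  16. ] q [ 0.11  0.59 -0.23  2.01  0.23  0.57 -2.36] zax [-0.006  0.002 -1.   ]
```

```bash
python3 -m handwheel '2 0 0 0 0.6;0 0 0 0 0.6;0 0 0 0 0.6' >/dev/null; python3 st.py;python3 -m handwheel '2 0 0 0 0.6;0 0 0 0 0.6;0 0 0 0 0.6' >/dev/null; python3 st.py; python3 -m handwheel '2 0 0 0 0.6;0 0 0 0 0.6;0 0 0 0 0.6' >/dev/null; python3 st.py
python3 - <<'E'
from workcell import r
import cv2,numpy as np
a=[cv2.resize(r.snapshot(n)["color"][y:y+h,x:x+w,::-1],(400,400)) for n,x,y,w,h in(("side",200,160,80,80),("top",235,150,70,70))]
cv2.imwrite("pics/s4.png",np.hstack(a))
E
```

```text
t 11.175 jig [  0.4 -31.9  24.9] turn needed 0.002 w 51.0 F [-12.9   7.8  18.7] q [ 0.11  0.59 -0.23  2.01  0.23  0.57 -2.35] zax [-0.01   0.003 -1.   ]
t 11.55 jig [  0.5 -31.8  24.8] turn needed 0.003 w 51.2 F [-17.3   9.7  22.5] q [ 0.11  0.59 -0.23  2.01  0.23  0.58 -2.35] zax [-0.013  0.003 -1.   ]
t 11.925 jig [  0.8 -31.8  24.8] turn needed 0.005 w 51.6 F [-20.2  11.1  26.7] q [ 0.11  0.6  -0.23  2.    0.23  0.58 -2.35] zax [-0.016  0.004 -1.   ]
```

View pics/s4.png

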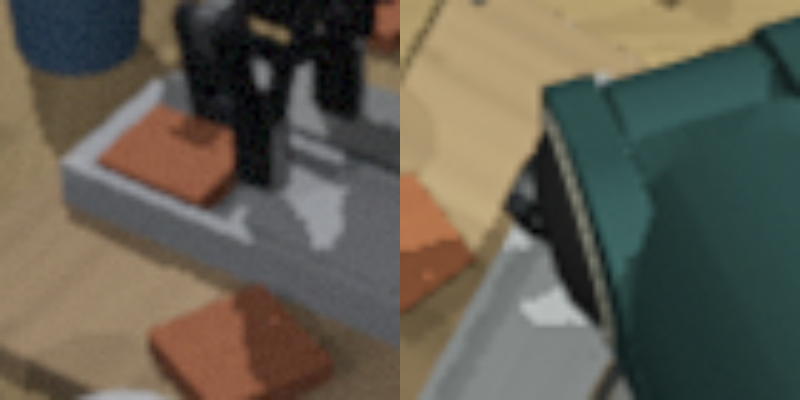

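The tile looks flush with the stop (front edge near (100,155) to (165,105) on the left). To rule out plate friction as what's holding it, I'll ease the press a little and push further.

```bash
python3 -m handwheel '0 0 -1 0 0.6;0 0 0 0 0.6;0 0 0 0 0.6' >/dev/null; python3 st.py;python3 -m handwheel '1 0 -0.7 0 0.6;0 0 0 0 0.6;0 0 0 0 0.6' >/dev/null; python3 st.py
```

```text
t 12.4 jig [  1.  -31.7  24.9] turn needed 0.006 w 51.3 F [-17.5  11.7  16.9] q [ 0.11  0.6  -0.23  2.    0.23  0.58 -2.35] zax [-0.015  0.004 -1.   ]
t 12.775 jig [  1.  -31.7  25. ] turn needed 0.007 w 51.7 F [-16.7  12.1  14.2] q [ 0.11  0.6  -0.23  2.    0.22  0.58 -2.35] zax [-0.017  0.004 -1.   ]
```

Horizontal force (20.6 N) now exceeds the plate load (14 N), so the tile is against the stop. I'll back the pusher off with the clip still held, then lift.

```bash
python3 -m handwheel '-3 0 0 0 0.6;-3 0 0 0 0.6;-3 0 0 0 0.6;-3 0 0 0 0.6;-3 0 0 0 0.6;0 0 0 0 0.6;0 0 0 0 0.6' >/dev/null; python3 st.py
```

```text
t 13.65 jig [ -2.8 -31.9  26.9] turn needed 0.001 w 51.4 F [4.4 0.5 4.5] q [ 0.1   0.58 -0.22  2.02  0.23  0.56 -2.37] zax [ 0.002  0.001 -1.   ]
```

```bash
python3 -m handwheel '-3 0 0 0 0.6;-3 0 0 0 0.6;0 0 0 0 0.6;0 0 -3 0 0.6;0 0 -3 0 0.6;0 0 -4 0 0.6;0 0 -5 0 0.6;0 0 -8 0 0.6;0 0 -15 0 0.6;0 0 -30 0 0.6;0 0 -40 0 0.6;0 0 -40 0 0.6;0 0 0 0 0.6' >/dev/null; python3 st.py; python3 -m handwheel '-30 0 -10 0 0.6;-40 0 0 0 0.6;-40 0 0 0 0.6;0 40 0 0 0.6;0 50 0 0 0.6;0 50 0 0 0.6;0 50 0 0 0.6;0 0 0 0 0.6;0 0 0 0 0.6' >/dev/null; python3 st.py
python3 - <<'E'
from workcell import r
import cv2,numpy as np,pickle
o=[]
for n,x,y,w,h in(("side",190,140,120,180),("top",205,140,120,180)):
    S=r.snapshot(n);pickle.dump(S,open(n+"9.pkl","wb"));o.append(cv2.resize(S["color"][y:y+h*2//3,x:x+w,::-1],(400,400),interpolation=cv2.INTER_CUBIC))
cv2.imwrite("pics/s5.png",np.hstack(o))
E
```

```text
t 15.275 jig [ -7.5 -31.5 178.6] turn needed 0.001 w 51.5 F [ 0.7  0.7 -1.6] q [ 0.17  0.33 -0.3   1.96  0.13  0.86 -2.28] zax [ 0.008 -0.    -1.   ]
t 16.4 jig [-119.3 -222.7  184.5] turn needed 0.001 w 51.3 F [ 0.3 -0.1  0.2] q [ 0.4   0.02 -0.2   2.32  0.    0.8  -1.88] zax [ 0.  0. -1.]
```

View pics/s5.png

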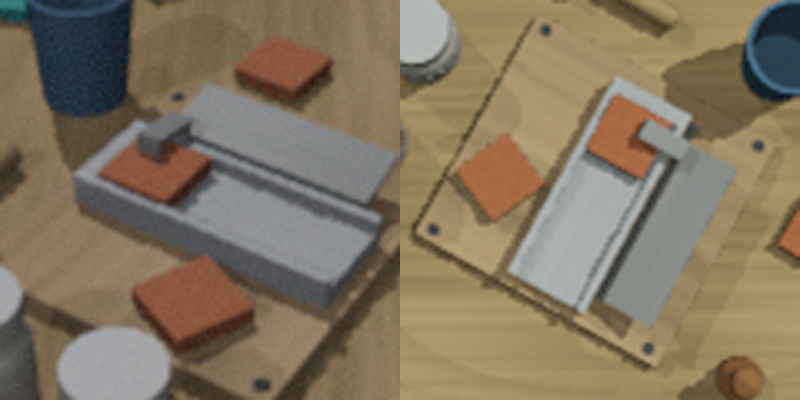

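The lip rests on the tile, which shows no gap to the stop at its front edge. Nothing else has moved. One numeric check before I hand in.

Run:
```python
from h import *
import cv2
p=np.load("jig.npy")
for k in "09":
    s=pickle.load(open(f"top{k}.pkl","rb"))
    c=s["color"]
    hsv=cv2.cvtColor(c,cv2.COLOR_RGB2HSV)
    m=(hsv[...,0]<12)&(hsv[...,1]>120)&(hsv[...,2]>120)
    v,u=np.nonzero(m);w=w2j(p,ray(s,np.c_[u,v],36))
    g=w[(abs(w[:,1])<30)&(abs(w[:,0])<75)]
    h=g[g[:,1]>2]
    print(k,len(g),np.percentile(h[:,0],[1,3,50,97,99]).round(1))
```

```text
0 339 [-34.9 -33.9 -11.2  11.2  12.2]
9 237 [11.2 12.  35.4 57.3 58.3]
```

```bash
python3 -c "
from workcell import r
print(r.close_job())"
```

```text
the job is handed in; nothing more can be done
None
```

The tile is home against the end stop (measured at about jig x 35 mm), the clip has closed on it, the hand is clear, no other object appeared to have moved, and the job was handed in at about 16.5 s.

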